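Hardness check of moulded plastic samples

ROBOT

A 6-joint arm with a two-finger parallel gripper is mounted at the origin on the work surface. World frame = base frame: x ahead of the robot, y to its left, z up, the work surface at z = 0. Lengths are in mm, angles in rad, forces in N, time in s.
With the tool pointing down it reaches from about 300 to 875 mm from the base axis. Payload 6.4 kg.
Tool frame: the origin (TCP) lies midway between the tips of the shut fingers; the grasp point (between the pads) lies behind it (manip.pinch_z is the z of the grasp point in the tool frame, in mm); z points along the fingers, y is the line along which they close (so a half turn about z gives the same grasp; the last joint's range is limited). The gripper opens to 85 mm and grips with 20 to 120 N. Pads are 22 mm wide; open, the fingers measure 114 mm over their backs; the gripper's body (76 mm by 85 mm) begins 54 mm behind the grasp point. The pads swing forward as they close: fully open they stand 13 mm farther back than shut.
Start: joints at [-1.409, 0.181, 1.607, -0, 1.354, -0.206], TCP at [206.766, -536.553, 231.288] pointing down, gripper open.
Joint ranges: [-2.99, 2.99], [-0.89, 2.07], [0.3, 2.58], [-1.14, 4.28], [0, 2.63], [-3.12, 3.12]. Speed limits (rad/s): [2.57, 2.57, 3.01, 3.14, 3.14, 3.14].

INTERFACE

Orientations are given as a 3x3 rotation matrix whose columns are the frame's x, y, z axes.
In Python, from cell import manip, optics, job gives the robot as it stands. The module is installed in compiled form; this text tells all that it offers.
- The arm moves only by the tool move_arm, never from a script. Its argument "motion" is one flat list of numbers, 6 for each row, row after row: the shift along the tool's x, y, z in m, then the turn, a rotation vector about the tool's x, y, z in degrees. A call has exactly 8 rows; each row shifts and turns the commanded pose from where the row before left it, along the tool's axes as they then stand; what a row does not reach is not made up. A row lasts 1/10 s, in which the tool goes at most 50 mm and 8.59 degrees, less where a joint would pass 70% of its speed; a pose out of reach is approached as far as the arm can. A call is refused whole if a number of a shift passes 0.05 or a number of a turn 8.59, either way. A call with a gripper value outside its range is refused whole. "claw" is the gripper's target within -1 to 1 (shut at 1, half-way at 0, fully open at -1), set as the call begins (left out, the last holds). The fingers move at their own pace and stop on an object; the grip force is fixed at half the most. Time passes only in rows, so rows that do not move let the fingers close, or fill a call up. It gives the time, the measured TCP pose, the force, the opening and the grip force at its end, in the units of the state.
- manip.get_state(): the state, without advancing time (a new reading comes with each control period).
- optics.grab_frame(name): name is "scene" or "top"; returns a dict with "frame" (480x640x3 uint8, red, green, blue), "fovy" (degrees; the focal length in pixels is half the picture's height over the tangent of half this angle, whatever the lens; pixels are square), "cx", "cy" (the principal point, pixels), "extrinsics" (4x4, takes a point from camera to world coordinates). Camera axes: x right, y down, z forward; pixel columns grow to the right and rows downward; lengths in mm; the calibration is good to about 2 mm. A picture is of the moment at which its call begins. There is no depth.
- job.hand_in(): hands the job in; it is judged then, once.
The state is a dict: "t": time; "joint_pos": joint angles; "qd": joint speeds; "tau": joint torques, N m; "tool_pos": TCP position; "orientation": TCP orientation; "ft_force": force on the tool from outside, world axes, zero at the start; "ft_torque": the same for the moment, N m; "opening": finger opening in mm; "grasp_force": force on a finger pad.
Only numpy, scipy, OpenCV 4.12 (cv2) and the standard library are available. Lean on these libraries where they do the work, as an engineer would, in place of code of your own. Each camera call takes 0.05 s, during which the arm holds its last target. There are 200 camera calls.

TASK

Put the three plastic sample plugs into the carrier, one upright in each well. Then take the spring gauge out of its wooden stand by its orange grip, set its tip on the red spot of the marked plug and press lightly, gauge upright, until the plunger is about half way in. Finish while still holding it pressed there; leave the tape roll, jar and handle scale alone.

Things in the scene. Friction and masses are not known exactly. Their poses are not given: they have to be found in the camera images.
- carrier: Fixed aluminium plate lying flat on the bench, 80 (x) by 190 (y) by 16 mm high, with three round wells in a row along its y axis. Origin: centre of its underside, on the bench; z up.
- carrier_hole0 (a point): Centre of the mouth of a well, at the carrier's y = -60 mm, 16 mm above the bench. Each well is 35 mm across and 10 mm deep, with a flat floor 6 mm above the bench, so that a seated plug stands 16 mm proud.
- carrier_hole1 (a point): Centre of the mouth of a well, at the carrier's y = 0 mm, 16 mm above the bench. Each well is 35 mm across and 10 mm deep, with a flat floor 6 mm above the bench, so that a seated plug stands 16 mm proud.
- carrier_hole2 (a point): Centre of the mouth of a well, at the carrier's y = 60 mm, 16 mm above the bench. Each well is 35 mm across and 10 mm deep, with a flat floor 6 mm above the bench, so that a seated plug stands 16 mm proud.
- plug_marked: Loose white plastic plug with a red spot 16 mm across in the middle of its top (the marked plug), an upright round cylinder 30 mm in diameter and 26 mm high, about 22 g, standing on the bench. Origin: centre of its underside; z up along the cylinder.
- plug_green: Loose plain green plastic plug, an upright round cylinder 30 mm in diameter and 26 mm high, about 22 g, standing on the bench. Origin: centre of its underside; z up along the cylinder.
- plug_blue: Loose plain blue plastic plug, an upright round cylinder 30 mm in diameter and 26 mm high, about 22 g, standing on the bench. Origin: centre of its underside; z up along the cylinder.
- plug_marked_top (a point): Centre of the red spot: middle of the top face of the white plug, 26 mm above its underside.
- stand: Fixed block of light wood, 80 by 80 by 64 mm high, with an upright 28 mm hole through its middle in which the gauge stands. Origin: centre of its underside, on the bench.
- gauge: Loose spring gauge, about 0.25 kg, upright in the stand, its flange on the stand's top; lift 60 mm straight up to clear. Origin: on its axis, underside of the flange; z up. Above: flange 42 mm across (0 to 7 mm), round dial housing 52 mm across (gauge y), 26 mm thick (x), to 58 mm, white face to +x, then the orange grip. Below: 24 mm nose to -36 mm, brass plunger to -54 mm.
- gauge_grip (a point): Middle of the gauge's orange square grip, on its axis 86 mm above the gauge's origin. The grip is 28 by 28 mm, its faces across the gauge's x and y, from 57 to 115 mm above the origin; nothing is above it.
- gauge_tip (a point): End of the round brass plunger tip (10 mm across), on the gauge's axis, 54 mm below the gauge's origin while the plunger is out; rises with the plunger.
- plunger (a joint): How far the gauge's plunger is pushed in, m: 0 fully out, 0.012 fully in. Spring: 1 N to start it moving, then 0.4 N per mm (half way, 6 mm, is 3.4 N).
- tape_roll: Bystander: yellow ring 76 mm across, 22 mm high, lying flat. Origin: centre of its underside.
- pin_jar: Bystander: small closed jar, 50 mm across, 55 mm high. Origin: centre of its underside.
- handle_scale: Bystander: terracotta-coloured handle blank lying flat, 34 (x) by 120 (y) by 12 mm. Origin: centre of its underside.

How it is judged (in metres and radians):
On the way, in this order (a step that is already met when the one before it is completed fails the run):
1. all three plugs are seated, one per well, and let go, with the gauge still in its stand (z of each of plug_marked, plug_green, plug_blue in the frame of carrier below 0.0085 m and angle between each of plug_marked, plug_green, plug_blue's own z axis and vertical below 0.12 rad and (horizontal distance between plug_marked and carrier_hole0 below 0.005 m or horizontal distance between plug_marked and carrier_hole1 below 0.005 m or horizontal distance between plug_marked and carrier_hole2 below 0.005 m) and (horizontal distance between plug_green and carrier_hole0 below 0.005 m or horizontal distance between plug_green and carrier_hole1 below 0.005 m or horizontal distance between plug_green and carrier_hole2 below 0.005 m) and (horizontal distance between plug_blue and carrier_hole0 below 0.005 m or horizontal distance between plug_blue and carrier_hole1 below 0.005 m or horizontal distance between plug_blue and carrier_hole2 below 0.005 m) and contact force between each of plug_marked, plug_green, plug_blue and the fingers below 0.2 N and distance of gauge from where it was at the start of the episode below 0.015 m), for 0.2 s.
2. the gauge is lifted clear of its stand in the fingers (contact force between gauge and the fingers above 1 N and contact force between gauge and stand below 0.2 N and distance of gauge from where it was at the start of the episode above 0.05 m), for 0.2 s.
At the end, for the whole second after the job is handed in: The plugs sit upright on the floors of three wells, untouched by the fingers; the fingers hold the gauge clear of stand and carrier, still, within 8 degrees of upright, its tip within 8 mm of the red spot's centre, plunger 3 to 10 mm in, pressing on the marked plug with 1.5 to 8 N (z of each of plug_marked, plug_green, plug_blue in the frame of carrier below 0.0085 m and angle between each of plug_marked, plug_green, plug_blue's own z axis and vertical below 0.12 rad and (horizontal distance between plug_marked and carrier_hole0 below 0.005 m or horizontal distance between plug_marked and carrier_hole1 below 0.005 m or horizontal distance between plug_marked and carrier_hole2 below 0.005 m) and (horizontal distance between plug_green and carrier_hole0 below 0.005 m or horizontal distance between plug_green and carrier_hole1 below 0.005 m or horizontal distance between plug_green and carrier_hole2 below 0.005 m) and (horizontal distance between plug_blue and carrier_hole0 below 0.005 m or horizontal distance between plug_blue and carrier_hole1 below 0.005 m or horizontal distance between plug_blue and carrier_hole2 below 0.005 m) and contact force between each of plug_marked, plug_green, plug_blue and the fingers below 0.2 N and contact force between gauge and the fingers above 1 N and contact force between gauge and stand below 0.2 N and horizontal distance between gauge_tip and plug_marked_top below 0.008 m and distance between gauge_tip and plug_marked_top below 0.0095 m and angle between gauge's own z axis and vertical below 0.14 rad and value of joint plunger between 0.003 and 0.01 m and contact force between gauge and plug_marked between 1.5 and 8 N and contact force between gauge and carrier below 0.2 N and linear speed of gauge below 0.02 m/s); the arm keeps its last pose, push and grip.
It fails at once if the gauge is pushed hard (over 15 N) onto a plug (contact force between gauge and plug_marked above 15 N or contact force between gauge and plug_green above 15 N or contact force between gauge and plug_blue above 15 N).
It fails at once if a bystander is moved more than 15 mm (distance of any of tape_roll, pin_jar, handle_scale from where it was at the start of the episode above 0.015 m).
It also fails if it takes over 67 s, if anything falls off the work surface, if the arm or the gripper's body presses on something with over 40 N, if the wrist force passes 120 N, or if a joint passes its speed limit or range.

## Working session

There is one attempt and no reset: what is moved stays moved. The work goes in short steps, Python scripts to look and compute and a tool call to move; the robot and the scene stay as the last step left them, time stands still between calls to the robot, and variables do not carry over. Pictures are saved under pics/ and viewed, at most 10 in all, crops included, and the job is handed in when it is done.

Besides the shell and the picture viewer there is one more tool, called after ">>>" by a JSON object that holds its "op" and its "data". move_arm: Moves the arm, as the interface text tells. Its arguments: {"type":"object","properties":{"motion":{"type":"array","items":{"type":"number"}},"claw":{"type":"number"}},"required":["motion"]}

```bash
mkdir -p pics; python3 - <<'E'
from cell import manip, optics
import cv2,numpy as np
s=manip.get_state(); print(s['t'],s['tool_pos'],np.round(s['orientation'],3).tolist(),s['opening'],manip.pinch_z)
for n in('scene','top'):
    f=optics.grab_frame(n); np.savez(n+'.npz',**f); cv2.imwrite(f'pics/{n}0.png',f['frame'][:,:,::-1])
    print(n,f['fovy'],f['cx'],f['cy'],np.round(f['extrinsics'],3).tolist())
E
```

```text
0.0 [ 206.67732878 -535.98829828  230.39887598] [[0.933, 0.36, -0.0], [0.36, -0.933, 0.002], [0.0, -0.002, -1.0]] 85.45914034370509 -18.700000000000003
scene 47.13989250373785 315.0914251048773 238.76240104078298 [[0.391, 0.583, -0.712, 1321.224], [0.92, -0.256, 0.296, -283.376], [-0.009, -0.771, -0.637, 755.578], [0.0, 0.0, 0.0, 1.0]]
top 53.02606363290952 320.8036236556785 236.96692446476544 [[0.011, -0.991, 0.133, 452.804], [-0.999, -0.007, 0.031, -9.177], [-0.03, -0.133, -0.991, 1065.266], [0.0, 0.0, 0.0, 1.0]]
```

View pics/top0.png

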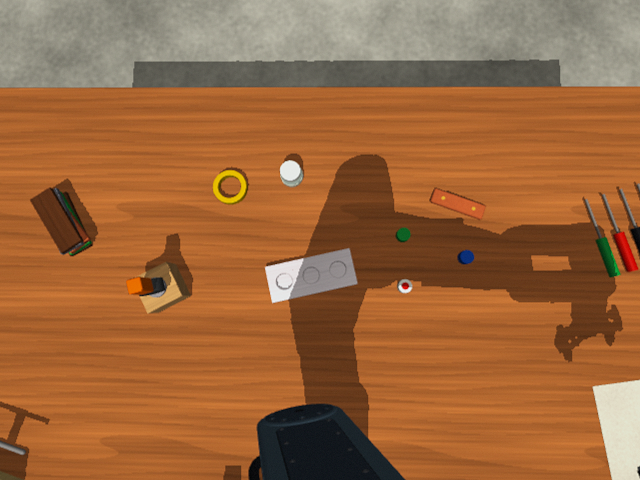

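View pics/scene0.png

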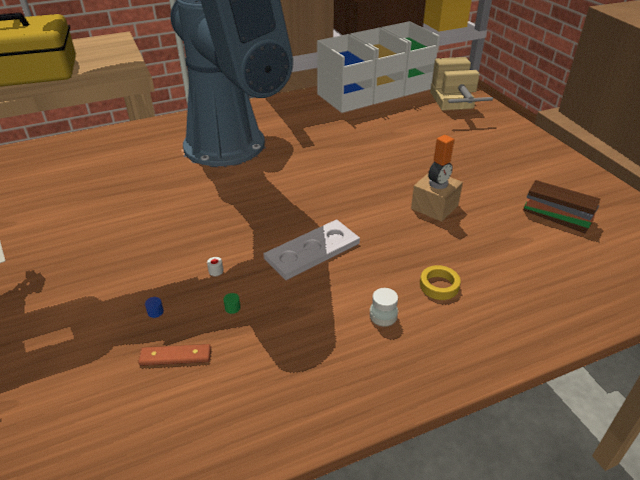

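```bash
cat > h.py <<'E'
import numpy as np, cv2
def cam(f): return 240/np.tan(np.radians(float(f['fovy']))/2), float(f['cx']), float(f['cy']), np.array(f['extrinsics'])
def ray(f,p):
    F,cx,cy,E=cam(f); d=E[:3,:3]@np.array([(p[0]-cx)/F,(p[1]-cy)/F,1]); return E[:3,3],d/np.linalg.norm(d)
def plane(f,p,z):
    o,d=ray(f,p); return o+d*(z-o[2])/d[2]
def tri(f1,p1,f2,p2):
    o1,d1=ray(f1,p1);o2,d2=ray(f2,p2)
    A=np.c_[d1,-d2]; t=np.linalg.lstsq(A,o2-o1,rcond=None)[0]
    a,b=o1+t[0]*d1,o2+t[1]*d2; return (a+b)/2,np.linalg.norm(a-b)
def blobs(f,lo,hi,roi,amin=20):
    h=cv2.cvtColor(f['frame'],cv2.COLOR_RGB2HSV); m=cv2.inRange(h,np.array(lo),np.array(hi))
    k=np.zeros_like(m); x0,y0,x1,y1=roi; k[y0:y1,x0:x1]=255; m&=k
    c,_=cv2.findContours(m,cv2.RETR_EXTERNAL,cv2.CHAIN_APPROX_NONE)
    return sorted([x for x in c if cv2.contourArea(x)>=amin],key=cv2.contourArea,reverse=True)
def cen(c):
    M=cv2.moments(c); return np.array([M['m10']/M['m00'],M['m01']/M['m00']])
E
python3 - <<'E'
from h import *
T=dict(np.load('top.npz'));S=dict(np.load('scene.npz'))
np.set_printoptions(precision=1,suppress=True)
R={'green':((45,100,30),(85,255,255),(380,215,425,255),(215,285,250,325)),
'blue':((105,100,30),(130,255,255),(445,240,490,275),(135,290,175,325)),
'white':((0,0,90),(180,80,255),(390,270,420,300),(200,250,230,280)),
'orange':((3,200,90),(14,255,255),(120,270,155,300),(425,130,460,170)),
'carrier':((0,0,60),(180,60,255),(255,240,370,310),(255,210,370,285)),
'stand':((10,50,90),(25,170,255),(125,255,200,320),(400,170,470,225)),}
out={}
for n,(lo,hi,rt,rs) in R.items():
    for nm,f,r in(('T',T,rt),('S',S,rs)):
        b=blobs(f,lo,hi,r)
        if not b: print(n,nm,'none');continue
        c=b[0]; out[n,nm]=c; q=cv2.minAreaRect(c)
        print(n,nm,len(b),'area',cv2.contourArea(c),'cen',cen(c),'rect',q)
    if n in('green','blue','white'):
        print('  plane mid T13,S13',plane(T,cen(out[n,'T']),20),plane(S,cen(out[n,'S']),13),'tri',tri(T,cen(out[n,'T']),S,cen(out[n,'S'])))
pts=np.array([plane(T,p[0],16)[:2] for p in out['carrier','T']],np.float32)
print('carrier mm',cv2.minAreaRect(cv2.convexHull(pts)))
pts=np.array([plane(S,p[0],16)[:2] for p in out['carrier','S']],np.float32)
print('carrier mm S',cv2.minAreaRect(cv2.convexHull(pts)))
big=[cv2.resize(f['frame'][y:y+90,x:x+w],None,fx=5,fy=5,interpolation=cv2.INTER_CUBIC) for f,x,y,w in((T,115,240,80),(S,400,130,80))]
cv2.imwrite('pics/z1.png',np.hstack(big)[:,:,::-1])
E
```

```text
green T 1 area 136.0 cen [402.8 234.5] rect ((402.50006103515625, 234.50003051757812), (12.727922439575195, 14.142135620117188), 45.0)
green S 1 area 250.0 cen [231.5 303. ] rect ((231.5, 303.0), (20.0, 15.0), 90.0)
  plane mid T13,S13 [ 599.6 -155.2   20. ] [ 601.4 -153.8   13. ] tri (array([ 600.9, -155. ,   13. ]), np.float64(2.5667719785844545))
blue T 1 area 155.0 cen [465.5 256.7] rect ((465.5, 256.5), (13.0, 15.0), 90.0)
blue S 1 area 254.0 cen [153.8 306.8] rect ((153.67648315429688, 306.7059020996094), (20.130456924438477, 15.522278785705566), 75.96376037597656)
  plane mid T13,S13 [ 552.  -289.6   20. ] [ 553.4 -288.6   13. ] tri (array([ 552.9, -289.9,   13.2]), np.float64(2.9172577776070465))
white T 1 area 142.5 cen [404.4 285.7] rect ((404.5, 285.5), (13.0, 13.0), 90.0)
white S 1 area 227.5 cen [214.6 265.9] rect ((214.5, 266.0), (18.0, 15.0), 90.0)
  plane mid T13,S13 [ 488.3 -157.4   20. ] [ 488.9 -155.8   13. ] tri (array([ 488.8, -157.1,   13.4]), np.float64(2.519770873162157))
orange T 1 area 304.5 cen [137.3 285.8] rect ((138.71153259277344, 285.55767822265625), (
[... 251 characters left out ...]
ct ((310.3941345214844, 275.02349853515625), (37.09510803222656, 87.31452178955078), 77.47119140625)
carrier S 1 area 2689.0 cen [310.7 248.7] rect ((311.6038513183594, 247.7112274169922), (33.55500411987305, 94.51596069335938), 63.8118896484375)
stand T 1 area 1006.5 cen [162.1 289.9] rect ((160.20001220703125, 287.4000244140625), (42.0380744934082, 46.510215759277344), 63.43495178222656)
stand S 1 area 3360.5 cen [434. 199.] rect ((434.5, 197.0), (54.0, 69.0), 90.0)
carrier mm ((509.7281188964844, 45.568450927734375), (80.8228759765625, 189.69769287109375), 13.050561904907227)
carrier mm S ((517.7977905273438, 45.060272216796875), (94.30223846435547, 197.2218017578125), 13.090476989746094)
```

View pics/z1.png

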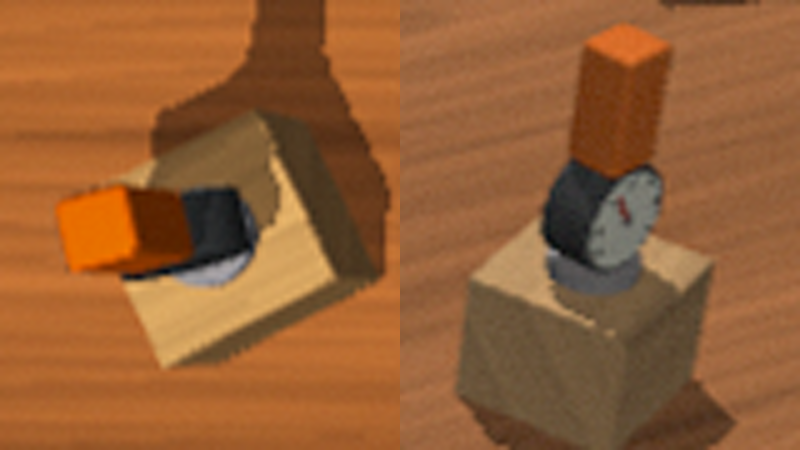

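Top view: the plugs, carrier and stand are clear; the grip top centre is near (134,286) in the top view and (446,139) in the scene view. The plugs triangulate to z≈13, as they should, and the carrier measures 81×190 mm. Next I plan the approach to blue.

```bash
cat >> h.py <<'E'
from scipy.spatial.transform import Rotation as Ro
def plan(wps,s=None,R=None,p=None):
    """wps: list of (x,y,z,yaw_of_tool_y_deg,nrows)"""
    if s is not None: p=np.array(s['tool_pos']);R=np.array(s['orientation'])
    rows=[]
    for x,y,z,yaw,n in wps:
        a=np.radians(yaw); yv=np.array([np.cos(a),np.sin(a),0]); zv=np.array([0,0,-1.]); G=np.c_[np.cross(yv,zv),yv,zv]
        rv=Ro.from_matrix(R.T@G).as_rotvec(degrees=True)/n; d=(np.array([x,y,z])-p)/n
        for i in range(n):
            sh=np.round(R.T@d/1000,4); t=np.round(rv,2); rows.append([*sh,*t])
            p=p+R@sh*1000; R=R@Ro.from_rotvec(t,degrees=True).as_matrix()
    for i in range(0,len(rows),8): print([float(v) for r in rows[i:i+8] for v in r])
    print('end',np.round(p,1)); return rows
E
python3 - <<'E'
from h import *
from cell import manip
T=dict(np.load('top.npz'));S=dict(np.load('scene.npz'))
np.set_printoptions(precision=1,suppress=True)
print('grip top',tri(T,(134.4,285.8),S,(445.6,139)),plane(T,(134.4,285.8),179),plane(S,(445.6,139),179))
q=np.array([plane(T,(115+u/5,240+v/5),179)[:2] for u,v in((57,202),(125,186),(137,255),(70,272))])
e=np.roll(q,-1,0)-q; print(q.mean(0),np.hypot(*e.T),np.degrees(np.arctan2(e[:,1],e[:,0])))
q=np.array([plane(S,(400+u/5,130+v/5),179)[:2] for u,v in((184,48),(225,24),(273,46),(232,68))])
e=np.roll(q,-1,0)-q; print(q.mean(0),np.hypot(*e.T),np.degrees(np.arctan2(e[:,1],e[:,0])))
plan([(552.5,-289.5,90,13,16)],manip.get_state())
E
```

```text
grip top (array([478.3, 367.3, 174.9]), np.float64(3.1244327694518366)) [477.6 364.  179. ] [484.2 364.6 179. ]
[477.7 363.9] [26.  26.2 25.6 26.6] [ -76.2 -166.6  104.8   14.3]
[485.2 364.1] [29.  25.3 27.3 24. ] [ 111.    18.1  -71.7 -157.9]
[0.0257, -0.0066, 0.0088, -0.0, -0.01, -5.12, 0.0262, -0.0043, 0.0088, -0.0, -0.01, -5.12, 0.0265, -0.0019, 0.0088, -0.0, -0.01, -5.12, 0.0265, 0.0005, 0.0088, -0.0, -0.01, -5.12, 0.0264, 0.0028, 0.0088, -0.0, -0.01, -5.12, 0.026, 0.0052, 0.0088, -0.0, -0.01, -5.12, 0.0255, 0.0075, 0.0088, -0.0, -0.01, -5.12, 0.0247, 0.0097, 0.0088, -0.0, -0.01, -5.12]
[0.0237, 0.0119, 0.0088, -0.0, -0.01, -5.12, 0.0226, 0.0139, 0.0088, -0.0, -0.01, -5.12, 0.0213, 0.0159, 0.0088, -0.0, -0.01, -5.12, 0.0198, 0.0177, 0.0088, -0.0, -0.01, -5.12, 0.0181, 0.0194, 0.0087, -0.0, -0.01, -5.12, 0.0163, 0.021, 0.0087, -0.0, -0.01, -5.12, 0.0144, 0.0223, 0.0087, -0.0, -0.01, -5.12, 0.0123, 0.0235, 0.0087, -0.0, -0.01, -5.12]
end [ 552.4 -289.4   89.9]
```

>>> {"op": "move_arm", "data": {"motion": [0.0257,-0.0066,0.0088,0,0,-5.12,0.0262,-0.0043,0.0088,0,0,-5.12,0.0265,-0.0019,0.0088,0,0,-5.12,0.0265,0.0005,0.0088,0,0,-5.12,0.0264,0.0028,0.0088,0,0,-5.12,0.026,0.0052,0.0088,0,0,-5.12,0.0255,0.0075,0.0088,0,0,-5.12,0.0247,0.0097,0.0088,0,0,-5.12], "claw": -1}}

```text
t: 0.9
tool_pos: [380.4, -412.4, 160.1]
orientation: [[0.466, 0.885, -0.0], [0.885, -0.466, 0.001], [0.0, -0.001, -1.0]]
ft_force: [-0.1, -0.0, 0.1]
opening: 85.5
grasp_force: 0.0
```

>>> {"op": "move_arm", "data": {"motion": [0.0237,0.0119,0.0088,0,0,-5.12,0.0226,0.0139,0.0088,0,0,-5.12,0.0213,0.0159,0.0088,0,0,-5.12,0.0198,0.0177,0.0088,0,0,-5.12,0.0181,0.0194,0.0087,0,0,-5.12,0.0163,0.021,0.0087,0,0,-5.12,0.0144,0.0223,0.0087,0,0,-5.12,0.0123,0.0235,0.0087,0,0,-5.12]}}

```text
t: 1.7
tool_pos: [553.2, -289.1, 90.0]
orientation: [[-0.228, 0.974, -0.001], [0.974, 0.228, 0.001], [0.001, -0.001, -1.0]]
ft_force: [-0.2, -0.7, 0.1]
opening: 85.0
grasp_force: 0.0
```

>>> {"op": "move_arm", "data": {"motion": [0,0,0.02,0,0,0,0,0,0.02,0,0,0,0,0,0.016,0,0,0,0,0,0.012,0,0,0,0,0,0.008,0,0,0,0,0,0.003,0,0,0,0,0,0,0,0,0,0,0,0,0,0,0]}}

```text
t: 2.5
tool_pos: [553.1, -290.6, 12.7]
orientation: [[-0.225, 0.974, 0.001], [0.974, 0.225, -0.001], [-0.001, 0.001, -1.0]]
ft_force: [-0.1, -0.1, 1.0]
opening: 85.3
grasp_force: 0.0
```

>>> {"op": "move_arm", "data": {"motion": [0,0,0,0,0,0,0,0,0,0,0,0,0,0,0,0,0,0,0,0,0,0,0,0,0,0,0,0,0,0,0,0,0,0,0,0,0,0,0,0,0,0,0,0,0,0,0,0], "claw": 1}}

```text
t: 3.3
tool_pos: [553.1, -290.4, 12.5]
orientation: [[-0.225, 0.974, 0.001], [0.974, 0.225, -0.001], [-0.001, 0.001, -1.0]]
ft_force: [1.1, -0.7, 5.3]
opening: 27.8
grasp_force: 59.3
```

```bash
python3 - <<'E'
from h import *
from cell import manip, optics
f=optics.grab_frame('scene'); np.savez('s2.npz',**f)
cv2.imwrite('pics/g1.png',cv2.resize(f['frame'][240:360,90:250],None,fx=4,fy=4)[:,:,::-1])
s=manip.get_state(); print(s['t'],s['tool_pos'],s['opening'],s['grasp_force'])
E
```

```text
3.35 [ 553.0608307  -290.38292427   12.47492689] 27.401513894636135 59.32745397090912
```

View pics/g1.png

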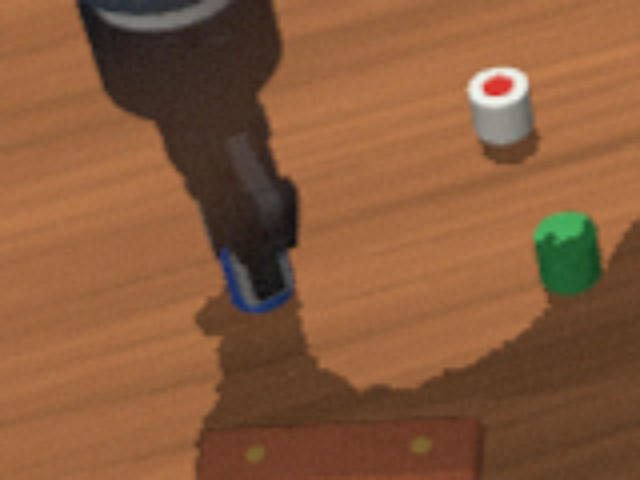

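```bash
python3 - <<'E'
from h import *
from cell import manip
plan([(553.1,-290.4,67.5,13,5),(523.3,-12.9,67.5,13,10),(523.3,-12.9,67.5,13,1),(523.3,-12.9,21,13,6)],manip.get_state())
E
```

```text
[-0.0, 0.0, -0.011, 0.01, 0.01, -0.0, -0.0, 0.0, -0.011, 0.01, 0.01, -0.0, -0.0, 0.0, -0.011, 0.01, 0.01, -0.0, -0.0, 0.0, -0.011, 0.01, 0.01, -0.0, -0.0, 0.0, -0.011, 0.01, 0.01, -0.0, 0.0277, 0.0033, -0.0, -0.0, -0.0, -0.0, 0.0277, 0.0033, -0.0, -0.0, -0.0, -0.0, 0.0277, 0.0033, -0.0, -0.0, -0.0, -0.0]
[0.0277, 0.0033, -0.0, -0.0, -0.0, -0.0, 0.0277, 0.0033, -0.0, -0.0, -0.0, -0.0, 0.0277, 0.0033, -0.0, -0.0, -0.0, -0.0, 0.0277, 0.0033, -0.0, -0.0, -0.0, -0.0, 0.0277, 0.0033, -0.0, -0.0, -0.0, -0.0, 0.0277, 0.0033, -0.0, -0.0, -0.0, -0.0, 0.0277, 0.0033, -0.0, -0.0, -0.0, -0.0, 0.0, 0.0004, -0.0, -0.01, -0.0, -0.01]
[0.0, -0.0, 0.0077, 0.0, -0.0, 0.0, 0.0, -0.0, 0.0077, 0.0, -0.0, 0.0, 0.0, -0.0, 0.0077, 0.0, -0.0, 0.0, 0.0, -0.0, 0.0077, 0.0, -0.0, 0.0, 0.0, -0.0, 0.0077, 0.0, -0.0, 0.0, 0.0, -0.0, 0.0077, 0.0, -0.0, 0.0]
end [523.3 -12.9  21.3]
```

>>> {"op": "move_arm", "data": {"motion": [0,0,-0.011,0,0,0,0,0,-0.011,0,0,0,0,0,-0.011,0,0,0,0,0,-0.011,0,0,0,0,0,-0.011,0,0,0,0.0277,0.0033,0,0,0,0,0.0277,0.0033,0,0,0,0,0.0277,0.0033,0,0,0,0]}}

```text
t: 4.15
tool_pos: [543.5, -206.3, 67.7]
orientation: [[-0.224, 0.975, 0.001], [0.975, 0.224, -0.0], [-0.0, 0.001, -1.0]]
ft_force: [0.1, 0.4, -1.0]
opening: 27.0
grasp_force: 59.1
```

>>> {"op": "move_arm", "data": {"motion": [0.0277,0.0033,0,0,0,0,0.0277,0.0033,0,0,0,0,0.0277,0.0033,0,0,0,0,0.0277,0.0033,0,0,0,0,0.0277,0.0033,0,0,0,0,0.0277,0.0033,0,0,0,0,0.0277,0.0037,0,0,0,0,0,0,0,0,0,0]}}

```text
t: 4.95
tool_pos: [522.2, -9.7, 67.3]
orientation: [[-0.228, 0.974, -0.0], [0.974, 0.228, 0.001], [0.001, -0.0, -1.0]]
ft_force: [0.5, -0.6, 0.4]
opening: 27.4
grasp_force: 59.1
```

>>> {"op": "move_arm", "data": {"motion": [0,0,0,0,0,0,0,0,0.01,0,0,0,0,0,0.01,0,0,0,0,0,0.01,0,0,0,0,0,0.002,0,0,0,0,0,0,0,0,0,0,0,0,0,0,0,0,0,0,0,0,0]}}

```text
t: 5.75
tool_pos: [523.3, -12.8, 35.2]
orientation: [[-0.225, 0.974, 0.001], [0.974, 0.225, -0.0], [-0.0, 0.001, -1.0]]
ft_force: [-0.7, -0.1, 1.2]
opening: 27.5
grasp_force: 59.1
```

```bash
python3 - <<'E'
from h import *
from cell import manip, optics
f=optics.grab_frame('scene'); np.savez('s3.npz',**f)
cv2.imwrite('pics/p1.png',cv2.resize(f['frame'][190:290,240:380],None,fx=5,fy=5,interpolation=cv2.INTER_CUBIC)[:,:,::-1])
b=blobs(f,(105,100,30),(130,255,255),(250,200,380,300)); print([(cen(c),cv2.boundingRect(c)) for c in b])
E
```

```text
[(array([284.15800866, 249.76839827]), (280, 240, 15, 19))]
```

View pics/p1.png

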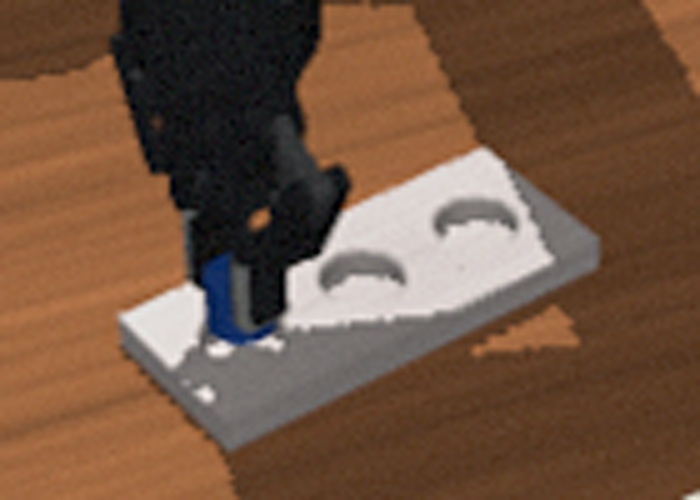

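```bash
cat >> h.py <<'E'
def proj(f,P):
    F,cx,cy,E=cam(f); q=E[:3,:3].T@(np.array(P,float)-E[:3,3]); return np.array([F*q[0]/q[2]+cx,F*q[1]/q[2]+cy])
E
python3 - <<'E'
from h import *
T=dict(np.load('top.npz'));S=dict(np.load('scene.npz'))
for P in((523.3,-12.9,22),(523.3,-12.9,36),(509.7,45.5,16),(496.2,104,16)): print(P,proj(S,P),proj(T,P))
# well rims in the first top picture
g=cv2.cvtColor(T['frame'],cv2.COLOR_RGB2GRAY)
for P in((523.3,-12.9,16),(509.7,45.5,16),(496.2,104,16)):
    u,v=proj(T,P).astype(int); w=g[v-14:v+15,u-14:u+15].astype(int); print(u,v,w[14],w[:,14])
# blue side edges, bottom half
f=dict(np.load('s3.npz')); b=blobs(f,(105,80,20),(130,255,255),(250,200,380,300))[0][:,0]
for y in range(242,260): r=b[b[:,1]==y,0]; print(y,r.min() if len(r) else '',r.max() if len(r) else '',end=';')
E
```

```text
(523.3, -12.9, 22) [287.17754347 254.02128878] [337.37162143 268.73795601]
(523.3, -12.9, 36) [286.88881257 248.77743367] [337.39789618 268.29589565]
(509.7, 45.5, 16) [311.19622032 244.85545563] [310.51434339 274.91792886]
(496.2, 104, 16) [334.05533329 234.00694447] [283.62460792 280.86527394]
337 268 [140 140 141 140 140 142 123 132 138 141 142 141 143 141 143 144 142 142
 142 143 143 147 126 124 140 141 142 144 141] [140 140 140 138 137 142 130 103 124 144 140 136 137 141 143 141 142 142
 141 142 140 143 144 135 136 142 143 142 143]
310 274 [225 231 174 134 137 139 119 115 131 140 138 140 140 138 140 137 139 138
 138 138 137 138 126 118 135 141 140 140 142] [138 139 138 136 136 138 124 109 125 140 137 132 133 138 140 138 138 139
 137 137 142 142 141 130 136 141 138 138 141]
283 280 [229 227 227 227 228 230 208 134 208 232 230 229 229 229 229 228 229 227
 228 227 228 228 226 205 221 231 235 174 136] [229 228 225 225 227 227 219 193 207 229 228 224 226 228 229 227 228 230
 229 229 234 200 137 161 215 233 229 229 231]
242 281 285;243 280 285;244 280 285;245 280 285;246 280 285;247 281 285;248 281 285;249 281 285;250 281 286;251 282 286;252 282 286;253 282 286;254 281 294;255 282 294;256 282 293;257 284 292;258 286 289;259  ;
```

The well rims and the held plug (columns 281–294, bottom row about 258) agree with the prediction to within about 1 mm, so I insert.

>>> {"op": "move_arm", "data": {"motion": [0.0005,0,0.004,0,0,0,0,0,0.004,0,0,0,0,0,0.003,0,0,0,0,0,0.003,0,0,0,0,0,0.0015,0,0,0,0,0,0,0,0,0,0,0,0,0,0,0,0,0,0,0,0,0]}}

```text
t: 6.6
tool_pos: [522.9, -12.2, 19.5]
orientation: [[-0.225, 0.974, 0.0], [0.974, 0.225, -0.0], [-0.0, 0.0, -1.0]]
ft_force: [-0.8, 1.0, 0.2]
opening: 27.4
grasp_force: 59.1
```

>>> {"op": "move_arm", "data": {"motion": [0,0,0,0,0,0,0,0,0,0,0,0,0,0,0,0,0,0,0,0,0,0,0,0,0,0,0,0,0,0,0,0,-0.01,0,0,0,0,0,-0.02,0,0,0,0,0,-0.025,0,0,0], "claw": -1}}

```text
t: 7.4
tool_pos: [522.0, -12.0, 74.7]
orientation: [[-0.225, 0.974, -0.002], [0.974, 0.225, 0.001], [0.001, -0.002, -1.0]]
ft_force: [1.2, 0.2, -0.4]
opening: 85.4
grasp_force: 0.0
```

```bash
python3 - <<'E'
from h import *
from cell import manip
s=manip.get_state(); print(s['tool_pos'])
plan([(600.3,-155,74,13,7),(600.3,-155,74,13,1),(600.3,-155,12.5,13,6)],s)
E
```

```text
[521.95839153 -11.95367024  74.74007045]
[-0.0224, 0.0063, 0.0001, -0.01, -0.01, -0.0, -0.0224, 0.0063, 0.0001, -0.01, -0.01, -0.0, -0.0224, 0.0063, 0.0001, -0.01, -0.01, -0.0, -0.0224, 0.0063, 0.0001, -0.01, -0.01, -0.0, -0.0224, 0.0063, 0.0001, -0.01, -0.01, -0.0, -0.0224, 0.0063, 0.0001, -0.01, -0.01, -0.0, -0.0224, 0.0063, 0.0001, -0.01, -0.01, -0.0, -0.0002, 0.0001, -0.0001, -0.03, 0.02, -0.01]
[-0.0, -0.0, 0.0103, -0.0, -0.0, 0.0, -0.0, -0.0, 0.0103, -0.0, -0.0, 0.0, -0.0, -0.0, 0.0103, -0.0, -0.0, 0.0, -0.0, -0.0, 0.0103, -0.0, -0.0, 0.0, -0.0, -0.0, 0.0103, -0.0, -0.0, 0.0, -0.0, -0.0, 0.0103, -0.0, -0.0, 0.0]
end [ 600.3 -155.    12.2]
```

>>> {"op": "move_arm", "data": {"motion": [-0.0224,0.0063,0,0,0,0,-0.0224,0.0063,0,0,0,0,-0.0224,0.0063,0,0,0,0,-0.0224,0.0063,0,0,0,0,-0.0224,0.0063,0,0,0,0,-0.0224,0.0063,0,0,0,0,-0.0222,0.006,0,0,0,0,0,0,0,0,0,0]}}

```text
t: 8.2
tool_pos: [602.2, -157.8, 75.6]
orientation: [[-0.223, 0.975, 0.002], [0.975, 0.223, -0.002], [-0.002, 0.002, -1.0]]
ft_force: [0.1, -0.1, 0.4]
opening: 85.0
grasp_force: 0.0
```

>>> {"op": "move_arm", "data": {"motion": [0,0,0.003,0,0,0,0,0,0.015,0,0,0,0,0,0.015,0,0,0,0,0,0.015,0,0,0,0,0,0.009,0,0,0,0,0,0.004,0,0,0,0,0,0,0,0,0,0,0,0,0,0,0]}}

```text
t: 9.0
tool_pos: [601.0, -155.0, 13.7]
orientation: [[-0.225, 0.974, 0.0], [0.974, 0.225, -0.0], [-0.0, 0.0, -1.0]]
ft_force: [-0.4, 0.6, -0.4]
opening: 85.6
grasp_force: 0.0
```

```bash
python3 - <<'E'
from h import *
from cell import manip, optics
f=optics.grab_frame('top')
b=blobs(f,(105,80,20),(130,255,255),(255,240,370,310))
for c in b: print(cen(c),cv2.boundingRect(c),plane(f,cen(c),30))
print(manip.get_state()['tool_pos'])
E
```

```text
[337.08088235 268.5       ] (331, 262, 13, 14) [523.26563289 -12.24308947  30.        ]
[ 601.26090029 -155.15737669   14.03802451]
```

>>> {"op": "move_arm", "data": {"motion": [0,0,0.0015,0,0,0,0,0,0,0,0,0,0,0,0,0,0,0,0,0,0,0,0,0,0,0,0,0,0,0,0,0,0,0,0,0,0,0,0,0,0,0,0,0,0,0,0,0], "claw": 1}}

```text
t: 9.85
tool_pos: [601.1, -155.1, 12.4]
orientation: [[-0.225, 0.974, 0.001], [0.974, 0.225, -0.0], [-0.001, 0.001, -1.0]]
ft_force: [-0.1, -0.1, 5.3]
opening: 27.5
grasp_force: 59.5
```

>>> {"op": "move_arm", "data": {"motion": [0,0,-0.011,0,0,0,0,0,-0.011,0,0,0,0,0,-0.011,0,0,0,0,0,-0.011,0,0,0,0,0,-0.011,0,0,0,0.02,-0.004,0,0,0,0,0.025,-0.005,0,0,0,0,0.025,-0.005,0,0,0,0]}}

```text
t: 10.65
tool_pos: [571.1, -89.5, 67.7]
orientation: [[-0.224, 0.975, 0.001], [0.975, 0.224, -0.0], [-0.0, 0.001, -1.0]]
ft_force: [1.2, 0.4, 0.2]
opening: 27.3
grasp_force: 59.1
```

>>> {"op": "move_arm", "data": {"motion": [0.025,-0.005,0,0,0,0,0.025,-0.005,0,0,0,0,0.025,-0.005,0,0,0,0,0.025,-0.005,0,0,0,0,0.025,-0.005,0,0,0,0,0.021,-0.0049,0,0,0,0,0,0,0,0,0,0,0,0,0,0,0,0]}}

```text
t: 11.45
tool_pos: [509.8, 45.8, 67.6]
orientation: [[-0.226, 0.974, 0.001], [0.974, 0.226, -0.0], [-0.001, 0.001, -1.0]]
ft_force: [0.4, -0.1, -0.3]
opening: 27.3
grasp_force: 59.1
```

>>> {"op": "move_arm", "data": {"motion": [0,0,0,0,0,0,0,0,0.01,0,0,0,0,0,0.01,0,0,0,0,0,0.01,0,0,0,0,0,0.002,0,0,0,0,0,0,0,0,0,0,0,0,0,0,0,0,0,0,0,0,0]}}

```text
t: 12.25
tool_pos: [509.7, 45.7, 35.2]
orientation: [[-0.225, 0.974, 0.001], [0.974, 0.225, -0.0], [-0.0, 0.001, -1.0]]
ft_force: [-0.4, -0.1, -0.2]
opening: 27.6
grasp_force: 59.1
```

>>> {"op": "move_arm", "data": {"motion": [0,0,0.004,0,0,0,0,0,0.004,0,0,0,0,0,0.003,0,0,0,0,0,0.003,0,0,0,0,0,0.0015,0,0,0,0,0,0,0,0,0,0,0,0,0,0,0,0,0,0,0,0,0]}}

```text
t: 13.05
tool_pos: [509.4, 45.7, 19.5]
orientation: [[-0.225, 0.974, 0.0], [0.974, 0.225, -0.0], [-0.0, 0.0, -1.0]]
ft_force: [-0.2, -0.7, 0.5]
opening: 27.3
grasp_force: 59.2
```

>>> {"op": "move_arm", "data": {"motion": [0,0,0,0,0,0,0,0,0,0,0,0,0,0,0,0,0,0,0,0,0,0,0,0,0,0,0,0,0,0,0,0,-0.01,0,0,0,0,0,-0.02,0,0,0,0,0,-0.025,0,0,0], "claw": -1}}

```text
t: 13.85
tool_pos: [508.5, 45.8, 74.8]
orientation: [[-0.225, 0.974, -0.002], [0.974, 0.225, 0.0], [0.001, -0.002, -1.0]]
ft_force: [-0.0, 0.4, 0.7]
opening: 85.6
grasp_force: 0.0
```

>>> {"op": "move_arm", "data": {"motion": [-0.0275,-0.0095,0,0,0,0,-0.0275,-0.0095,0,0,0,0,-0.0275,-0.0095,0,0,0,0,-0.0275,-0.0095,0,0,0,0,-0.0275,-0.0095,0,0,0,0,-0.0275,-0.0095,0,0,0,0,-0.0277,-0.0092,0,0,0,0,0,0,0,0,0,0]}}

```text
t: 14.65
tool_pos: [488.6, -160.4, 75.6]
orientation: [[-0.222, 0.975, 0.002], [0.975, 0.222, -0.002], [-0.002, 0.001, -1.0]]
ft_force: [0.2, -0.6, -0.2]
opening: 85.1
grasp_force: 0.0
```

>>> {"op": "move_arm", "data": {"motion": [0,0,0.003,0,0,0,0,0,0.015,0,0,0,0,0,0.015,0,0,0,0,0,0.015,0,0,0,0,0,0.009,0,0,0,0,0,0.005,0,0,0,0,0,0,0,0,0,0,0,0,0,0,0]}}

```text
t: 15.45
tool_pos: [488.5, -156.9, 12.8]
orientation: [[-0.225, 0.974, 0.001], [0.974, 0.225, -0.0], [-0.0, 0.0, -1.0]]
ft_force: [0.1, 0.1, 0.7]
opening: 85.1
grasp_force: 0.0
```

```bash
python3 - <<'E'
from h import *
from cell import manip, optics
f=optics.grab_frame('top')
for lo,hi in(((105,80,20),(130,255,255)),((45,80,20),(85,255,255))):
  for c in blobs(f,lo,hi,(255,240,370,310)): print(cen(c),cv2.boundingRect(c),plane(f,cen(c),30))
s=manip.get_state(); print(s['tool_pos'])
p=s['tool_pos']
plan([(p[0],p[1],67.5,13,5),(496.2,104,67.5,13,11)],s)
E
```

```text
[337.08088235 268.5       ] (331, 262, 13, 14) [523.26563289 -12.24308947  30.        ]
[310.41176471 274.5       ] (304, 268, 14, 14) [509.83624114  45.00389868  30.        ]
[ 488.66887013 -157.0477617    13.00467546]
[-0.0, 0.0, -0.0109, 0.01, 0.01, 0.0, -0.0, 0.0, -0.0109, 0.01, 0.01, 0.0, -0.0, 0.0, -0.0109, 0.01, 0.01, 0.0, -0.0, 0.0, -0.0109, 0.01, 0.01, 0.0, -0.0, 0.0, -0.0109, 0.01, 0.01, 0.0, 0.023, 0.006, 0.0, -0.0, -0.0, 0.0, 0.023, 0.006, 0.0, -0.0, -0.0, 0.0, 0.023, 0.006, 0.0, -0.0, -0.0, 0.0]
[0.023, 0.006, 0.0, -0.0, -0.0, 0.0, 0.023, 0.006, 0.0, -0.0, -0.0, 0.0, 0.023, 0.006, 0.0, -0.0, -0.0, 0.0, 0.023, 0.006, 0.0, -0.0, -0.0, 0.0, 0.023, 0.006, 0.0, -0.0, -0.0, 0.0, 0.023, 0.006, 0.0, -0.0, -0.0, 0.0, 0.023, 0.006, 0.0, -0.0, -0.0, 0.0, 0.023, 0.006, 0.0, -0.0, -0.0, 0.0]
end [496.  104.3  67.5]
```

>>> {"op": "move_arm", "data": {"motion": [0,0,0.0005,0,0,0,0,0,0,0,0,0,0,0,0,0,0,0,0,0,0,0,0,0,0,0,0,0,0,0,0,0,0,0,0,0,0,0,0,0,0,0,0,0,0,0,0,0], "claw": 1}}

```text
t: 16.3
tool_pos: [488.5, -157.2, 12.4]
orientation: [[-0.225, 0.974, 0.001], [0.974, 0.225, -0.0], [-0.001, 0.001, -1.0]]
ft_force: [-0.3, 0.3, 6.3]
opening: 27.3
grasp_force: 59.0
```

>>> {"op": "move_arm", "data": {"motion": [0,0,-0.011,0,0,0,0,0,-0.011,0,0,0,0,0,-0.011,0,0,0,0,0,-0.011,0,0,0,0,0,-0.011,0,0,0,0.023,0.006,0,0,0,0,0.023,0.006,0,0,0,0,0.023,0.006,0,0,0,0]}}

```text
t: 17.1
tool_pos: [490.4, -85.1, 67.8]
orientation: [[-0.224, 0.975, 0.001], [0.975, 0.224, -0.0], [-0.0, 0.001, -1.0]]
ft_force: [-1.0, -0.5, -0.5]
opening: 27.5
grasp_force: 59.1
```

>>> {"op": "move_arm", "data": {"motion": [0.023,0.006,0,0,0,0,0.023,0.006,0,0,0,0,0.023,0.006,0,0,0,0,0.023,0.006,0,0,0,0,0.023,0.006,0,0,0,0,0.023,0.006,0,0,0,0,0.023,0.006,0,0,0,0,0.0228,0.0062,0,0,0,0]}}

```text
t: 17.9
tool_pos: [495.9, 105.3, 67.7]
orientation: [[-0.225, 0.974, 0.001], [0.974, 0.225, -0.0], [-0.0, 0.001, -1.0]]
ft_force: [-0.1, -0.0, -0.1]
opening: 27.4
grasp_force: 59.1
```

>>> {"op": "move_arm", "data": {"motion": [0,0,0,0,0,0,0,0,0.01,0,0,0,0,0,0.01,0,0,0,0,0,0.01,0,0,0,0,0,0.002,0,0,0,0,0,0,0,0,0,0,0,0,0,0,0,0,0,0,0,0,0]}}

```text
t: 18.7
tool_pos: [496.2, 104.1, 35.2]
orientation: [[-0.225, 0.974, 0.001], [0.974, 0.225, -0.0], [-0.0, 0.001, -1.0]]
ft_force: [-0.4, -0.4, -0.2]
opening: 27.7
grasp_force: 59.1
```

>>> {"op": "move_arm", "data": {"motion": [0,0,0.004,0,0,0,0,0,0.004,0,0,0,0,0,0.003,0,0,0,0,0,0.003,0,0,0,0,0,0.0015,0,0,0,0,0,0,0,0,0,0,0,0,0,0,0,0,0,0,0,0,0]}}

```text
t: 19.5
tool_pos: [496.0, 104.3, 19.5]
orientation: [[-0.225, 0.974, 0.0], [0.974, 0.225, 0.0], [-0.0, 0.0, -1.0]]
ft_force: [-0.1, 0.5, -0.5]
opening: 27.4
grasp_force: 59.1
```

>>> {"op": "move_arm", "data": {"motion": [0,0,0,0,0,0,0,0,0,0,0,0,0,0,0,0,0,0,0,0,0,0,0,0,0,0,0,0,0,0,0,0,-0.01,0,0,0,0,0,-0.02,0,0,0,0,0,-0.03,0,0,0], "claw": -1}}

```text
t: 20.3
tool_pos: [494.4, 104.2, 79.2]
orientation: [[-0.225, 0.974, -0.003], [0.974, 0.225, 0.0], [0.001, -0.003, -1.0]]
ft_force: [0.8, -0.4, -0.0]
opening: 85.4
grasp_force: 0.0
```

>>> {"op": "move_arm", "data": {"motion": [-0.02,0,-0.035,0,0,0,-0.02,0,-0.035,0,0,0,-0.02,0,-0.035,0,0,0,-0.01,0,-0.035,0,0,0,-0.01,0,-0.01,0,0,0,0,0,0,0,0,0,0,0,0,0,0,0,0,0,0,0,0,0]}}

```text
t: 21.1
tool_pos: [512.5, 27.0, 227.5]
orientation: [[-0.225, 0.974, -0.003], [0.974, 0.225, 0.001], [0.002, -0.003, -1.0]]
ft_force: [-0.2, 0.5, -0.4]
opening: 85.5
grasp_force: 0.0
```

```bash
python3 - <<'E'
from h import *
from cell import manip, optics
f=optics.grab_frame('top'); g=optics.grab_frame('scene')
a=cv2.resize(f['frame'][230:320,115:375],None,fx=3,fy=3,interpolation=cv2.INTER_CUBIC); b=cv2.resize(g['frame'][120:290,250:510],None,fx=3,fy=3,interpolation=cv2.INTER_CUBIC)[:330]
cv2.imwrite('pics/c1.png',np.vstack([a,b])[:,:,::-1])
for k in (f,g):
  for n,lo,hi in(('blue',(105,80,20),(130,255,255)),('green',(45,80,20),(85,255,255)),('red',(172,120,60),(180,255,255)),('red0',(0,190,60),(3,255,255))):
    for c in blobs(k,lo,hi,(255,200,370,310),8)[:1]: print(n,cen(c),cv2.boundingRect(c),plane(k,cen(c),32))
s=manip.get_state(); print(s['t'],s['tool_pos'])
E
```

```text
blue [339.1  268.56] (337, 262, 5, 14) [523.04006188 -16.56962635  32.        ]
red0 [282.58730159 281.52380952] (280, 280, 7, 4) [494.10752867 104.47662814  32.        ]
blue [288.44534779 254.17253839] (282, 246, 14, 17) [535.62391125 -14.42677868  32.        ]
green [311.95416667 242.85416667] (305, 235, 14, 16) [522.02377742  42.25862986  32.        ]
21.2 [512.75606293  27.01028412 227.68118884]
```

View pics/c1.png

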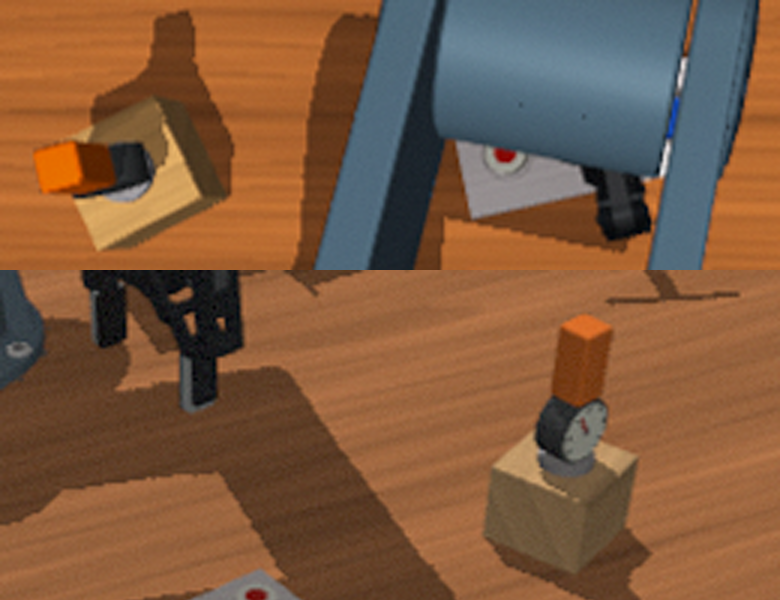

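```bash
python3 - <<'E'
from h import *
np.set_printoptions(precision=1,suppress=True)
T=dict(np.load('top.npz'));S=dict(np.load('scene.npz'))
c=lambda u,v:(115+u/5,240+v/5)
d=lambda u,v:(400+(u-400)/5,130+v/5)
print('stand T',plane(T,c(207,238),64), 'flange front T')
# stand top S corners: left(470,278) right(713,264) front(617,335) back~(538,223)
print('stand S',plane(S,d(591.5,271),64),plane(S,d(577.5,279),64))
for k,roi in((T,(120,270,155,300)),(S,(425,130,460,170))):
    h=cv2.cvtColor(k['frame'],cv2.COLOR_RGB2HSV); x0,y0,x1,y1=roi
    m=cv2.inRange(h,(3,200,100),(14,255,255))[y0:y1,x0:x1]; v=h[y0:y1,x0:x1,2]
    t,_=cv2.threshold(v[m>0].reshape(-1,1),0,255,cv2.THRESH_OTSU)
    mm=((m>0)&(v>t)).astype(np.uint8); n,l,st,ce=cv2.connectedComponentsWithStats(mm); i=1+st[1:,4].argmax()
    print(t,st[i],ce[i]+[x0,y0],plane(k,ce[i]+[x0,y0],179))
print('pred proj',[(proj(T,P),proj(S,P)) for P in((479,365,179),(479,365,64))])
E
```

```text
stand T [477.5 365.5  64. ] flange front T
stand S [482.6 365.6  64. ] [485.5 356.4  64. ]
180.0 [  6   7  16  18 188] [133.3 285.1] [478.9 366.1 179. ]
148.0 [13  5 16  8 71] [445.  138.7] [482.6 364.2 179. ]
pred proj [(array([133.9, 285. ]), array([444.4, 137.8])), (array([156.7, 286.9]), array([437.2, 183.4]))]
```

```bash
python3 - <<'E'
from h import *
from cell import manip
plan([(479.5,365.2,228,14.5,12),(479.5,365.2,218,14.5,4)],manip.get_state())
E
```

```text
[0.0281, 0.0037, 0.0, -0.01, -0.01, -0.12, 0.0281, 0.0037, -0.0, -0.01, -0.01, -0.12, 0.0281, 0.0038, -0.0, -0.01, -0.01, -0.12, 0.0281, 0.0038, -0.0, -0.01, -0.01, -0.12, 0.028, 0.0039, -0.0, -0.01, -0.01, -0.12, 0.028, 0.0039, -0.0, -0.01, -0.01, -0.12, 0.028, 0.004, -0.0, -0.01, -0.01, -0.12, 0.028, 0.0041, -0.0, -0.01, -0.01, -0.12]
[0.028, 0.0041, -0.0, -0.01, -0.01, -0.12, 0.028, 0.0042, -0.0, -0.01, -0.01, -0.12, 0.028, 0.0042, -0.0, -0.01, -0.01, -0.12, 0.028, 0.0043, -0.0, -0.01, -0.01, -0.12, 0.0, 0.0, 0.0024, -0.01, 0.01, -0.01, 0.0, 0.0, 0.0024, -0.01, 0.01, -0.01, 0.0, 0.0, 0.0024, -0.01, 0.01, -0.01, 0.0, 0.0, 0.0024, -0.01, 0.01, -0.01]
end [479.5 365.1 218.1]
```

>>> {"op": "move_arm", "data": {"motion": [0.0281,0.0037,0,0,0,-0.12,0.0281,0.0037,0,0,0,-0.12,0.0281,0.0038,0,0,0,-0.12,0.0281,0.0038,0,0,0,-0.12,0.028,0.0039,0,0,0,-0.12,0.028,0.0039,0,0,0,-0.12,0.028,0.004,0,0,0,-0.12,0.028,0.0041,0,0,0,-0.12]}}

```text
t: 22.0
tool_pos: [490.8, 253.2, 228.3]
orientation: [[-0.242, 0.97, -0.002], [0.97, 0.242, -0.0], [-0.0, -0.002, -1.0]]
ft_force: [0.4, -0.4, -0.0]
opening: 85.3
grasp_force: 0.0
```

>>> {"op": "move_arm", "data": {"motion": [0.028,0.0041,0,0,0,-0.12,0.028,0.0042,0,0,0,-0.12,0.028,0.0042,0,0,0,-0.12,0.028,0.0043,0,0,0,-0.12,0,0,0.0024,0,0,0,0,0,0.0024,0,0,0,0,0,0.0024,0,0,0,0,0,0.0024,0,0,0]}}

```text
t: 22.8
tool_pos: [480.8, 363.5, 219.2]
orientation: [[-0.248, 0.969, -0.001], [0.969, 0.248, -0.001], [-0.0, -0.001, -1.0]]
ft_force: [-0.1, -0.6, 0.1]
opening: 85.3
grasp_force: 0.0
```

```bash
python3 - <<'E'
from h import *
from cell import manip, optics
f=optics.grab_frame('top'); g=optics.grab_frame('scene')
np.set_printoptions(precision=1,suppress=True)
a=cv2.resize(f['frame'][230:320,100:375],(800,262),interpolation=cv2.INTER_CUBIC); b=cv2.resize(g['frame'][60:180,360:640],(800,338),interpolation=cv2.INTER_CUBIC)
cv2.imwrite('pics/c2.png',np.vstack([a,b])[:,:,::-1])
for n,lo,hi in(('blue',(105,80,20),(130,255,255)),('green',(45,80,20),(85,255,255)),('red0',(0,190,60),(3,255,255)),('red',(172,120,60),(180,255,255))):
    for c in blobs(f,lo,hi,(255,240,370,310),8)[:1]: print(n,cen(c),cv2.boundingRect(c),plane(f,cen(c),32))
s=manip.get_state(); print(s['t'],s['tool_pos'],np.round(s['orientation'],3).tolist(),s['ft_force'])
E
```

```text
blue [337.1 268.5] (331, 262, 13, 14) [523.2 -12.3  32. ]
green [310.5 274.5] (304, 268, 14, 14) [509.7  44.7  32. ]
red0 [282.9 280.4] (280, 278, 7, 6) [496.5 103.9  32. ]
22.9 [480.8 363.6 219.2] [[-0.248, 0.969, -0.001], [0.969, 0.248, -0.0], [-0.0, -0.001, -1.0]] [-0.1  0.2  0.3]
```

View pics/c2.png

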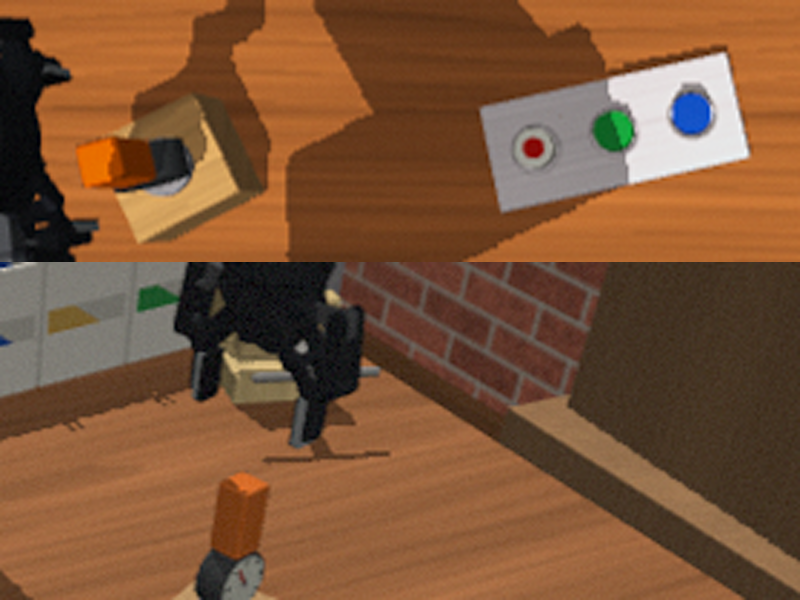

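```bash
python3 - <<'E'
from h import *
T=dict(np.load('top.npz'));S=dict(np.load('scene.npz'))
for z in (225,232,240):
  for sg in(-1,1):
    P=np.array([480.8,363.6,z])+sg*47*np.array([.969,.248,0]); t=proj(T,P);s=proj(S,P)
    print(z,(t-[100,230])*2.91,(s-[360,60])*[2.857,2.817]+[0,262])
E
```

```text
225 [ 83.75468453 230.86374784] [201.64689987 403.56762021]
225 [55.61270374 79.48406385] [300.70185735 451.01113631]
232 [ 78.75751495 231.05243322] [202.83589865 394.90941363]
232 [50.46078303 78.43091604] [302.35728649 442.08790552]
240 [ 72.94378804 231.27195053] [204.20606939 384.93192538]
240 [44.46863415 77.20601006] [304.26579701 431.80049466]
```

>>> {"op": "move_arm", "data": {"motion": [0.0019,-0.0008,0,0,0,0,0,0,0.018,0,0,0,0,0,0.022,0,0,0,0,0,0.022,0,0,0,0,0,0.015,0,0,0,0,0,0.01,0,0,0,0,0,0,0,0,0,0,0,0,0,0,0]}}

```text
t: 23.7
tool_pos: [480.0, 366.3, 133.5]
orientation: [[-0.249, 0.968, 0.001], [0.968, 0.249, 0.0], [0.0, 0.001, -1.0]]
ft_force: [0.3, 0.8, -0.3]
opening: 85.3
grasp_force: 0.0
```

>>> {"op": "move_arm", "data": {"motion": [0,0,0,0,0,0,0,0,0,0,0,0,0,0,0,0,0,0,0,0,0,0,0,0,0,0,0,0,0,0,0,0,0,0,0,0,0,0,0,0,0,0,0,0,0,0,0,0], "claw": 0.2}}

```text
t: 24.5
tool_pos: [479.5, 366.1, 132.8]
orientation: [[-0.249, 0.968, -0.0], [0.968, 0.249, 0.0], [0.0, -0.0, -1.0]]
ft_force: [0.1, -0.7, 0.2]
opening: 34.1
grasp_force: 0.0
```

>>> {"op": "move_arm", "data": {"motion": [0,0,0,0,0,0,0,0,0,0,0,0,0,0,0,0,0,0,0,0,0,0,0,0,0,0,0,0,0,0,0,0,0,0,0,0,0,0,0,0,0,0,0,0,0,0,0,0], "claw": 0.29}}

```text
t: 25.3
tool_pos: [479.5, 366.1, 132.8]
orientation: [[-0.249, 0.968, -0.0], [0.968, 0.249, -0.0], [0.0, -0.0, -1.0]]
ft_force: [0.3, 0.3, 0.0]
opening: 30.6
grasp_force: 0.4
```

Nearly in contact, with no side force, so it is well centred. I close fully.

>>> {"op": "move_arm", "data": {"motion": [0,0,0,0,0,0,0,0,0,0,0,0,0,0,0,0,0,0,0,0,0,0,0,0,0,0,0,0,0,0,0,0,0,0,0,0,0,0,0,0,0,0,0,0,0,0,0,0], "claw": 1}}

```text
t: 26.1
tool_pos: [479.3, 366.2, 132.9]
orientation: [[-0.249, 0.968, -0.0], [0.968, 0.249, 0.0], [0.0, -0.0, -1.0]]
ft_force: [-3.8, -1.1, 5.0]
opening: 27.4
grasp_force: 58.9
```

>>> {"op": "move_arm", "data": {"motion": [0,-0.0005,-0.002,0,0,0,0,0,-0.008,0,0,0,0,0,-0.012,0,0,0,0,0,-0.015,0,0,0,0,0,-0.015,0,0,0,0,0,-0.015,0,0,0,0,0,-0.012,0,0,0,0,0,0,0,0,0]}}

```text
t: 26.9
tool_pos: [480.3, 366.7, 214.8]
orientation: [[-0.249, 0.968, 0.004], [0.968, 0.249, 0.002], [0.001, 0.005, -1.0]]
ft_force: [0.6, 0.2, -2.6]
opening: 27.5
grasp_force: 58.5
```

```bash
python3 - <<'E'
from h import *
from cell import manip, optics
g=optics.grab_frame('scene');f=optics.grab_frame('top')
b=cv2.resize(g['frame'][60:230,370:510],None,fx=3.5,fy=3.5,interpolation=cv2.INTER_CUBIC)
cv2.imwrite('pics/c3.png',b[:,:,::-1])
s=manip.get_state(); print(s['t'],s['tool_pos'],s['ft_force'],s['opening'],s['grasp_force'])
plan([(496.3,104.1,208,14.5,12),(496.3,104.1,175,14.5,4)],s)
E
```

```text
27.0 [479.05503123 366.00699363 212.01838302] [ 0.31008401 -0.22143964 -2.42186378] 27.779082900608103 58.517035245895386
[-0.0215, -0.004, 0.0003, 0.0, -0.0, -0.01, -0.0215, -0.0041, 0.0003, 0.0, -0.0, -0.01, -0.0215, -0.0041, 0.0003, 0.0, -0.0, -0.01, -0.0215, -0.0041, 0.0003, 0.0, -0.0, -0.01, -0.0215, -0.0041, 0.0003, 0.0, -0.0, -0.01, -0.0215, -0.0041, 0.0003, 0.0, -0.0, -0.01, -0.0215, -0.0041, 0.0003, 0.0, -0.0, -0.01, -0.0215, -0.0041, 0.0003, 0.0, -0.0, -0.01]
[-0.0215, -0.0041, 0.0003, 0.0, -0.0, -0.01, -0.0215, -0.0041, 0.0003, 0.0, -0.0, -0.01, -0.0215, -0.0041, 0.0003, 0.0, -0.0, -0.01, -0.0215, -0.0041, 0.0003, 0.0, -0.0, -0.01, 0.0, 0.0001, 0.0083, 0.01, -0.0, 0.01, 0.0, 0.0001, 0.0083, 0.01, -0.0, 0.01, 0.0, 0.0001, 0.0083, 0.01, -0.0, 0.01, 0.0, 0.0001, 0.0083, 0.01, -0.0, 0.01]
end [496.5 104.  175.2]
```

View pics/c3.png

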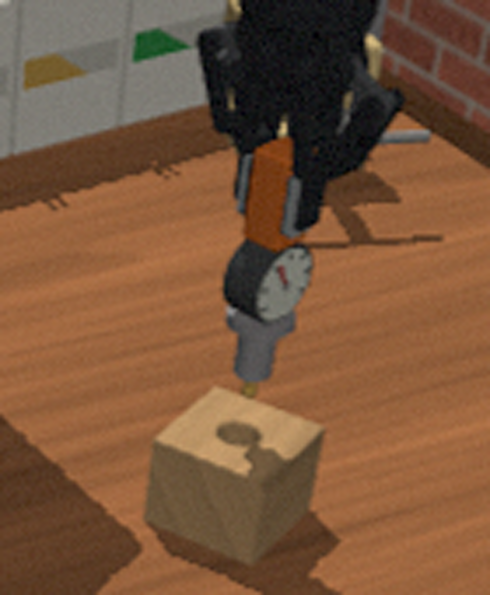

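Gauge is held upright and clear of the stand (tip at about crop (250,392), hole empty). Next I carry it over to the marked plug.

>>> {"op": "move_arm", "data": {"motion": [-0.0215,-0.004,0,0,0,0,-0.0215,-0.0041,0,0,0,0,-0.0215,-0.0041,0,0,0,0,-0.0215,-0.0041,0,0,0,0,-0.0215,-0.0041,0,0,0,0,-0.0215,-0.0041,0,0,0,0,-0.0215,-0.0041,0,0,0,0,-0.0215,-0.0041,0,0,0,0]}}

```text
t: 27.8
tool_pos: [489.5, 190.3, 210.7]
orientation: [[-0.249, 0.968, -0.002], [0.968, 0.249, -0.0], [0.0, -0.002, -1.0]]
ft_force: [-0.4, 0.4, -1.5]
opening: 27.5
grasp_force: 58.5
```

>>> {"op": "move_arm", "data": {"motion": [-0.0215,-0.0041,0,0,0,0,-0.0215,-0.0041,0,0,0,0,-0.0215,-0.0041,0,0,0,0,-0.0215,-0.0041,0,0,0,0,0,0,0.01,0,0,0,0,0,0.01,0,0,0,0,0,0.01,0,0,0,0,0,0.005,0,0,0]}}

```text
t: 28.6
tool_pos: [494.5, 104.7, 174.7]
orientation: [[-0.25, 0.968, -0.003], [0.968, 0.25, 0.0], [0.001, -0.003, -1.0]]
ft_force: [-0.6, -0.1, -2.4]
opening: 28.0
grasp_force: 58.6
```

>>> {"op": "move_arm", "data": {"motion": [0,0,0,0,0,0,0,0,0,0,0,0,0,0,0,0,0,0,0,0,0,0,0,0,0,0,0,0,0,0,0,0,0,0,0,0,0,0,0,0,0,0,0,0,0,0,0,0]}}

```text
t: 29.4
tool_pos: [495.8, 103.9, 176.8]
orientation: [[-0.249, 0.968, 0.0], [0.968, 0.249, -0.0], [-0.0, 0.0, -1.0]]
ft_force: [0.2, 0.2, -2.0]
opening: 27.1
grasp_force: 58.6
```

```bash
python3 - <<'E'
from h import *
from cell import manip, optics
g=optics.grab_frame('scene');f=optics.grab_frame('top')
np.savez('s5.npz',**g)
b=cv2.resize(g['frame'][130:270,260:400],None,fx=4,fy=4,interpolation=cv2.INTER_CUBIC)
cv2.imwrite('pics/c4.png',b[:,:,::-1])
s=manip.get_state(); print(s['t'],s['tool_pos'],s['ft_force'],s['opening'])
p=s['tool_pos']
print('tip px',proj(g,(p[0],p[1],p[2]-122.8)),'spot px',proj(g,(496.3,104,32)),proj(f,(496.3,104,32)))
for k,r in((g,(260,200,380,270)),(f,(255,240,370,310))):
  for lo,hi in(((0,190,60),(3,255,255)),((170,120,60),(180,255,255))):
    for c in blobs(k,lo,hi,r,5)[:1]: print(cen(c),cv2.boundingRect(c),plane(k,cen(c),32))
E
```

```text
29.5 [495.77241424 103.89308919 176.80440556] [-0.84426642 -0.82993225 -2.25366617] 27.513698152326132
tip px [334.15636781 219.77462052] spot px [334.17183574 228.15659662] [282.83075401 280.50141088]
[334.62745098 228.03921569] (332, 227, 6, 3) [496.32408362 105.047554    32.        ]
```

View pics/c4.png

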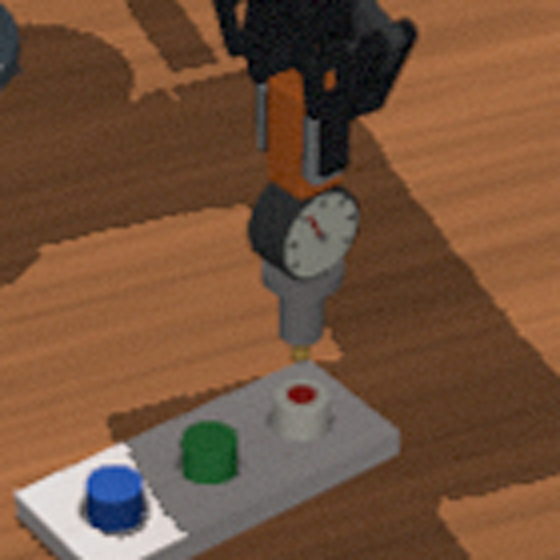

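Tip (335,219) is in line with the spot (335,228). Lowering gently.

>>> {"op": "move_arm", "data": {"motion": [0,0,0.003,0,0,0,0,0,0.005,0,0,0,0,0,0.005,0,0,0,0,0,0.003,0,0,0,0,0,0.002,0,0,0,0,0,0.001,0,0,0,0,0,0,0,0,0,0,0,0,0,0,0]}}

```text
t: 30.3
tool_pos: [495.9, 103.9, 157.9]
orientation: [[-0.249, 0.968, 0.0], [0.968, 0.249, 0.0], [-0.0, 0.0, -1.0]]
ft_force: [0.8, 0.7, -1.9]
opening: 27.7
grasp_force: 58.6
```

>>> {"op": "move_arm", "data": {"motion": [0,0,0.001,0,0,0,0,0,0.001,0,0,0,0,0,0.001,0,0,0,0,0,0.001,0,0,0,0,0,0.001,0,0,0,0,0,0,0,0,0,0,0,0,0,0,0,0,0,0,0,0,0]}}

```text
t: 31.1
tool_pos: [495.8, 103.9, 152.9]
orientation: [[-0.249, 0.968, 0.0], [0.968, 0.249, -0.0], [-0.0, 0.0, -1.0]]
ft_force: [0.1, 0.5, -0.1]
opening: 27.6
grasp_force: 58.7
```

>>> {"op": "move_arm", "data": {"motion": [0,0,0.001,0,0,0,0,0,0.001,0,0,0,0,0,0.001,0,0,0,0,0,0.001,0,0,0,0,0,0,0,0,0,0,0,0,0,0,0,0,0,0,0,0,0,0,0,0,0,0,0]}}

```text
t: 31.9
tool_pos: [495.9, 103.9, 148.9]
orientation: [[-0.249, 0.968, 0.0], [0.968, 0.249, 0.0], [-0.0, 0.0, -1.0]]
ft_force: [-0.8, 0.1, 1.3]
opening: 27.5
grasp_force: 59.0
```

```bash
python3 - <<'E'
from h import *
from cell import manip, optics
F=[];Z=[]
for i in range(8):
    g=optics.grab_frame('scene'); s=manip.get_state(); F.append(s['ft_force']); Z.append(s['tool_pos'])
print(np.mean(F,0),np.mean(Z,0))
cv2.imwrite('pics/c5.png',cv2.resize(g['frame'][150:270,270:400],None,fx=4.5,fy=4.5,interpolation=cv2.INTER_CUBIC)[:,:,::-1])
E
```

```text
[-0.5590983  -0.10211585  1.28239265] [495.81760792 103.90563551 148.82730036]
```

View pics/c5.png

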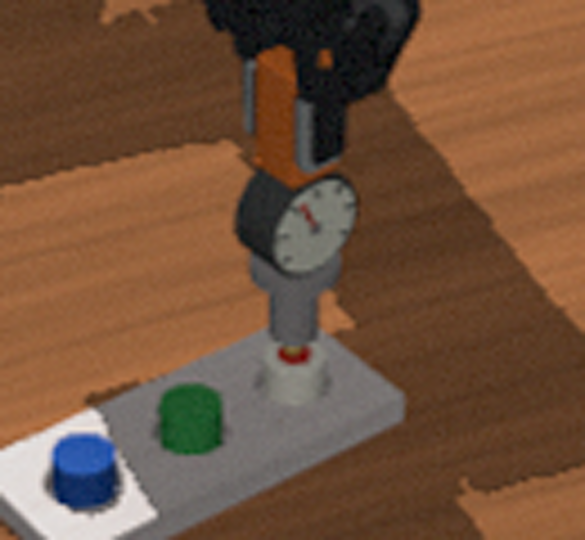

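The tip sits on the red spot (crop ~(293,355)) with the gauge upright, and the force is about 3.6 N, which puts the plunger roughly half way in. I hand in.

```bash
python3 -c "
from cell import job
print(job.hand_in())"
```

```text
the job is handed in; nothing more can be done
None
```

I handed the job in with all three plugs seated in their wells and the gauge held upright on the red spot, pressing with about 3.6 N (plunger roughly half way in) at about 32 s; the hand-in returned no verdict.

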